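Find and mark the softest shock mount

ROBOT

A 6-joint arm with a two-finger parallel gripper is mounted at the origin on the work surface. World frame = base frame: x ahead of the robot, y to its left, z up, the work surface at z = 0. Lengths are in m, angles in degrees, forces in N, time in s.
With the tool pointing down it reaches from about 0.325 to 1 m from the base axis. Payload 5.1 kg.
Tool frame: the origin (TCP) lies on the centre line of the jaws, within the pads' length; the fingertips stand 14 mm ahead of it and the grasp point (between the pads) lies 5 mm behind it; z points along the fingers, y is the line along which they close (so a half turn about z gives the same grasp; the last joint's range is limited). The gripper opens to 85 mm and grips with 20 to 120 N. Pads are 22 mm wide; open, the fingers measure 114 mm over their backs; the gripper's body (76 mm by 85 mm) begins 54 mm behind the grasp point. The pads swing forward as they close: fully open they stand 13 mm farther back than shut.
Start: joints at [70.325, 7.093, 94.555, -0, 78.352, -4.733], TCP at [0.168, 0.628, 0.245] pointing down, gripper open.
Joint ranges: [-149.61, 149.61], [-58.7, 133.49], [1.44, 155.28], [-77.14, 257.14], [18.33, 153.61], [-166.67, 166.67]. Speed limits (degrees/s): [147.25, 147.25, 180, 180, 180, 180].

INTERFACE

Orientations are given as [roll, pitch, yaw] about the fixed x, y, z axes, in that order (R = Rz(yaw) Ry(pitch) Rx(roll)).
In Python, from station import readout, viewer, ticket gives the robot as it stands. The module is installed in compiled form; this text tells all that it offers.
- The arm moves only by the shell command python3 -m crank 'ROWS' [OPENING] [FORCE]. ROWS is JSON, a list of rows, each a list of 4 numbers: the shift along the tool's x, y, z in m, then the turn about the tool's z in rad. In form: [[tx, ty, tz, roll], ...]. A call has exactly 8 rows; each row is the pose to reach, as a shift and turn from the pose commanded when the call began, along the tool's axes at that moment; what a row does not reach only later rows make up. A row lasts 1/12 s, in which the tool goes at most 41.7 mm and 7.16 degrees, less where a joint would pass 70% of its speed; a pose out of reach is approached as far as the arm can. A call with a gripper value outside its range is refused whole. OPENING is the finger opening in m, from 0 to 0.0854, set as the call begins (- or left out, the last holds). The fingers move at their own pace and stop on an object; FORCE is the grip in N (left out, the last holds). Time passes only in rows, so rows that repeat a pose let the fingers close, or fill a call up. It gives the time, the measured TCP pose, the force, the opening and the grip force at its end, in the units of the state.
- readout.read_state(): the state, without advancing time (a new reading comes with each control period).
- viewer.camera(name): name is "side" or "top"; returns the picture (420x560x3 uint8, blue, green, red); there is no depth.
- viewer.camera_params(name): a dict with "fx", "fy", "cx", "cy" (pixels), "position" and "rotation" of the camera in the world. Camera axes: x right, y down, z forward; pixel columns grow to the right and rows downward; lengths in m; the calibration is good to about 2 mm. A picture is of the moment at which its call begins. camera_params takes no time and is no camera call.
- ticket.close_job(): hands the job in; it is judged then, once.
Trained networks look in the newest picture that a camera, given by its name, has taken for a name from the list of things; names that differ only in an ending like _2 or _b are one class to them, and where a whole thing is asked for, a point or a joint stands for the part that bears it (a point fixed in the world has none). Each returns a list of dicts, best first, with "p" (0 to 1); they miss things now and then, are a little off and sometimes report something else, mostly with a low value. They report only what shows in the picture. A call takes as long as a camera call.
- viewer.look_for(camera, query): "location" ([row, column] in pixels, amid what is visible of it).
- viewer.cut_out(camera, query): "pixels" (420x560 bool, what is visible of it) and "location" ([row, column] in pixels, amid what is visible of it).
- viewer.landmark_of(camera, query): "location" ([row, column] in pixels: a listed point, or the origin of a listed thing).
The state is a dict: "clock": time; "joint_pos": joint angles; "dq": joint speeds; "joint_torque": joint torques, N m; "position": TCP position; "tool_rot": TCP orientation; "ft_force": force on the tool from outside, world axes, zero at the start; "wrist_torque": the same for the moment, N m; "gripper_width": opening from 0.0 (shut) to 1.0 (fully open); "grip_force": force on a finger pad.
Only numpy, scipy, OpenCV 4.12 (cv2) and the standard library are available. Lean on these libraries where they do the work, as an engineer would, in place of code of your own. Each camera call takes 0.05 s, during which the arm holds its last target. There are 200 camera calls.

TASK

Three look-alike shock mounts stand on the test plate. With the gripper's fingers closed, press down on each mount's cap in turn, from the robot's left to its right, far enough to feel its spring (about half its travel), to find which one is softest; then push the tag of that mount fully down. Leave the other two tags standing, and do not pick up or shift any of the loose things around them.

Things in the scene. Friction and masses are not known exactly. Their poses are not given: they have to be found in the camera images.
- rig: grey-painted metal plate 170 x 370 x 12 mm, bolted to the table; origin on the table under the middle mount's cap; its y axis runs along the row of mounts towards the left end (as the robot faces it), its x axis away from the robot, from the tags to the caps. Turned up to about 0.3 rad. Three shock mounts that look alike stand on it in a row, 115 mm apart; which mount stands in which place changes from run to run
- cap_left (a point): top centre of the cap (pad) of the mount in the left (the robot's left, +y end) place, as it stands unpressed, 58 mm above the table; fixed to the plate, does not follow the cap. Cap: black disc, 40 mm across, 10 mm thick, on a steel coil over a rubber sleeve; it sinks straight down by up to 12 mm under a push and springs back
- cap_middle (a point): top centre of the cap (pad) of the mount in the middle place, as it stands unpressed, 58 mm above the table; fixed to the plate, does not follow the cap. Cap: black disc, 40 mm across, 10 mm thick, on a steel coil over a rubber sleeve; it sinks straight down by up to 12 mm under a push and springs back
- cap_right (a point): top centre of the cap (pad) of the mount in the right (the robot's right, -y end) place, as it stands unpressed, 58 mm above the table; fixed to the plate, does not follow the cap. Cap: black disc, 40 mm across, 10 mm thick, on a steel coil over a rubber sleeve; it sinks straight down by up to 12 mm under a push and springs back
- tag_left (a point): top centre of the tag of the mount in the left place, as it stands up, 47 mm above the table and 60 mm from the cap's centre towards the robot (rig -x); fixed to the plate, does not follow the tag. Tag: white T-shaped tab, head 14 mm (rig x) x 28 mm (rig y) x 6 mm; it slides straight down by 11 mm until its head sits on its grey guide, against a friction of about 4 N, and stays where it is left
- tag_middle (a point): top centre of the tag of the mount in the middle place, as it stands up, 47 mm above the table and 60 mm from the cap's centre towards the robot (rig -x); fixed to the plate, does not follow the tag. Tag: white T-shaped tab, head 14 mm (rig x) x 28 mm (rig y) x 6 mm; it slides straight down by 11 mm until its head sits on its grey guide, against a friction of about 4 N, and stays where it is left
- tag_right (a point): top centre of the tag of the mount in the right place, as it stands up, 47 mm above the table and 60 mm from the cap's centre towards the robot (rig -x); fixed to the plate, does not follow the tag. Tag: white T-shaped tab, head 14 mm (rig x) x 28 mm (rig y) x 6 mm; it slides straight down by 11 mm until its head sits on its grey guide, against a friction of about 4 N, and stays where it is left
- pad_a (a joint): how far the cap of mount a is pressed in, m: 0 at rest, 0.012 bottomed. The letter belongs to the mount, not to a place: which place it stands in is not told. All three start with about 1 N of preload; the three stiffnesses differ by a factor of about two from one to the next (pressed in 6 mm the softest pushes back with under 5 N, the others with over 7 N)
- pad_b (a joint): how far the cap of mount b is pressed in, m: 0 at rest, 0.012 bottomed. The letter belongs to the mount, not to a place: which place it stands in is not told. All three start with about 1 N of preload; the three stiffnesses differ by a factor of about two from one to the next (pressed in 6 mm the softest pushes back with under 5 N, the others with over 7 N)
- pad_c (a joint): how far the cap of mount c is pressed in, m: 0 at rest, 0.012 bottomed. The letter belongs to the mount, not to a place: which place it stands in is not told. All three start with about 1 N of preload; the three stiffnesses differ by a factor of about two from one to the next (pressed in 6 mm the softest pushes back with under 5 N, the others with over 7 N)
- tag_a (a joint): how far the tag of mount a is pushed down, m: 0 standing up, 0.011 fully down. The letter belongs to the mount, as for pad_a
- tag_b (a joint): how far the tag of mount b is pushed down, m: 0 standing up, 0.011 fully down. The letter belongs to the mount, as for pad_b
- tag_c (a joint): how far the tag of mount c is pushed down, m: 0 standing up, 0.011 fully down. The letter belongs to the mount, as for pad_c
- spare_mount: a small loose spare mount, black cap 30 mm across, 28 mm high, on the plate between two mounts; origin at its underside; a bystander, to be left alone
- thumb_nut: brass thumb nut, 26 mm across, 20 mm high, on the plate between two mounts; origin at its underside; a bystander, to be left alone
- collar: steel ring, 24 mm across, 12 mm high, on the plate between two tags; origin at its underside; a bystander, to be left alone
- driver: red-handled screwdriver lying on the mat beyond the plate; a bystander, to be left alone
- mouse: black computer mouse, about 80 x 60 x 34 mm, right of the plate; origin at its underside; a bystander, to be left alone
- jar: amber glass jar, 52 mm across, 60 mm high, beyond the plate; origin at its underside; a bystander, to be left alone
- spool: grey wire spool, 56 mm across, 40 mm high, beyond the plate; origin at its underside; a bystander, to be left alone
- parts_tray: black open tray 100 x 140 x 30 mm, left of the plate; origin at its underside; a bystander, to be left alone

How it is judged:
By the outcome, as a careful person would: the job done as asked, in the order asked, and still so for the second after the job is handed in, with the robot touching nothing.
It also fails if it takes over 58 s, if anything falls off the work surface, if the arm or the gripper's body presses on something with over 40 N, if the wrist force passes 120 N, or if a joint passes its speed limit or range.

## Working session

There is one attempt and no reset: what is moved stays moved. The work goes in short steps, Python scripts to look and compute and a shell command to move; the robot and the scene stay as the last step left them, time stands still between calls to the robot, and variables do not carry over. Pictures are saved under pics/ and viewed, at most 10 in all, crops included, and the job is handed in when it is done.

```bash
mkdir -p pics
cat > h.py <<'E'
import numpy as np,cv2
from station import readout,viewer,ticket
from scipy.spatial.transform import Rotation as R
def px2z(cam,loc,z):
    p=viewer.camera_params(cam);r,c=loc
    d=np.array(p["rotation"])@np.array([(c-p["cx"])/p["fx"],(r-p["cy"])/p["fy"],1]);o=np.array(p["position"])
    return o+d*(z-o[2])/d[2]
E
python3 - <<'E'
from h import *
for c in("top","side"):
    im=viewer.camera(c);cv2.imwrite(f"pics/{c}0.png",im)
    print(c,viewer.camera_params(c)["position"])
    for n,z in [("cap_left",.058),("cap_middle",.058),("cap_right",.058),("tag_left",.047),("tag_middle",.047),("tag_right",.047)]:
        for d in viewer.landmark_of(c,n)[:2]: print(n,np.round(d["location"]),round(d["p"],2),np.round(px2z(c,d["location"],z),4))
s=readout.read_state();print(s["clock"],s["position"],s["tool_rot"],s["ft_force"],s["gripper_width"])
E
```

```text
top [0.49834505 0.02278992 1.2392794 ]Traceback (most recent call last):
  File "<stdin>", line 6, in <module>
  File "h.py", line 7, in px2z
    return o+d*(z-o[2])/d[2]
                        ~^^^
IndexError: invalid index to scalar variable.
```

View pics/top0.png

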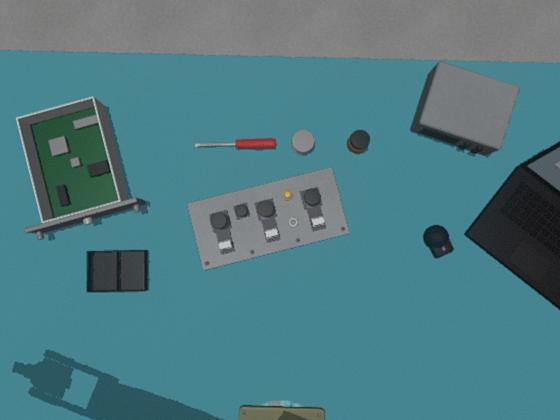

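The top view shows the plate, with caps near (row, col) (220,219), (209,265) and (197,312), and tags near (244,224), (233,271) and (222,318). The rotation isn't a matrix, so I'll check its format.

Run:
```python
from station import viewer
for c in("top","side"): print(viewer.camera_params(c))
```

```text
{'fx': 499.42670511713743, 'fy': 499.42670511713743, 'cx': 272.7731268093722, 'cy': 206.17976652760026, 'position': array([0.49834505, 0.02278992, 1.2392794 ]), 'rotation': array([-175.96683635,    0.41157449,  -88.46807498])}
{'fx': 513.3609150636994, 'fy': 513.3609150636994, 'cx': 276.33801495521817, 'cy': 200.92689950094936, 'position': array([ 0.13300233, -0.66290064,  0.99622189]), 'rotation': array([-138.15208251,    0.98273212,  -35.29243947])}
```

```bash
sed -i 's/np.array(p\["rotation"\])@/R.from_euler("xyz",p["rotation"],degrees=True).as_matrix()@/' h.py
python3 - <<'E'
from h import *
for c in("top","side"):
    im=viewer.camera(c);cv2.imwrite(f"pics/{c}0.png",im)
    for n,z in [("cap_left",.058),("cap_middle",.058),("cap_right",.058),("tag_left",.047),("tag_middle",.047),("tag_right",.047)]:
        for d in viewer.landmark_of(c,n)[:2]: print(c,n,np.round(d["location"],1),round(d["p"],2),np.round(px2z(c,d["location"],z),4))
s=readout.read_state();print(s["clock"],s["position"],s["tool_rot"],s["ft_force"],s["gripper_width"])
E
```

```text
top cap_left [222.2 217.5] 0.85 [0.5399 0.1633 0.058 ]
top cap_middle [208.1 262.2] 0.62 [0.5762 0.0584 0.058 ]
top cap_right [199.4 312.7] 0.98 [ 0.6    -0.0608  0.058 ]
top tag_left [243.  227.3] 0.61 [0.4914 0.1396 0.047 ]
top tag_middle [232.7 270. ] 0.81 [0.5186 0.0385 0.047 ]
top tag_middle [209.2 267.8] 0.6 [0.5746 0.0453 0.047 ]
top tag_right [223.4 318.2] 0.89 [ 0.5438 -0.0759  0.047 ]
top tag_right [196.6 312.9] 0.55 [ 0.6077 -0.0619  0.047 ]
side cap_left [181.5 231. ] 0.92 [0.5506 0.1547 0.058 ]
side cap_middle [198.8 264.1] 0.59 [0.5851 0.0559 0.058 ]
side cap_middle [200.2 214.5] 0.53 [0.4838 0.1243 0.058 ]
side cap_right [228.  301.6] 0.75 [ 0.604 -0.072  0.058]
side cap_right [200.1 265.2] 0.49 [0.5849 0.0507 0.058 ]
side tag_left [197.9 211.1] 0.73 [0.485  0.1452 0.047 ]
side tag_middle [222.1 247.5] 0.85 [0.5158 0.0257 0.047 ]
side tag_middle [209.6 335.1] 0.66 [ 0.7103 -0.0673  0.047 ]
side tag_right [243.9 284.2] 0.67 [ 0.5487 -0.0789  0.047 ]
0.8 [0.16765694 0.62801589 0.2453719 ] [1.79994067e+02 8.26693217e-05 1.65056225e+02] [ 0.66676943  0.13695822 -1.19260275] 0.9997933244604846
```

View pics/side0.png

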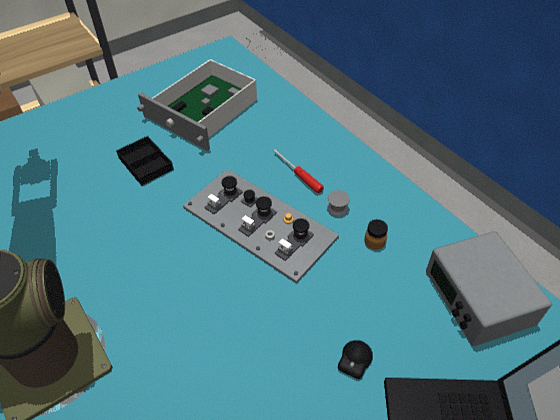

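The side view shows the caps at about (row, col) (183,230), (204,264) and (227,301), with the white tags in front. I'll refine this with white blobs for the tags, dark blobs for the caps, and a rigid fit.

Run:
```python
from h import *
from scipy.optimize import least_squares
ims={c:viewer.camera(c) for c in("top","side")}
def proj(c,P):
    p=viewer.camera_params(c);q=(np.atleast_2d(P)-p["position"])@R.from_euler("xyz",p["rotation"],degrees=True).as_matrix()
    return np.c_[p["cy"]+p["fy"]*q[:,1]/q[:,2],p["cx"]+p["fx"]*q[:,0]/q[:,2]]
names=[s+k for s in("cap_","tag_") for k in("left","middle","right")]
M=np.array([[0 if n[0]=='c' else -.06,.115*(('l' in n[4:5])-(n[4]=='r')),.058 if n[0]=='c' else .047] for n in names])
def model(v): 
    c,s=np.cos(v[2]),np.sin(v[2]); return np.c_[v[0]+c*M[:,0]-s*M[:,1],v[1]+s*M[:,0]+c*M[:,1],M[:,2]]
def fit(obs,v0): 
    f=lambda v:np.concatenate([(proj(c,model(v)[i])[0]-l) for c,i,l in obs])
    r=least_squares(f,v0,loss="soft_l1");return r.x,f(r.x)
obs=[(c,i,np.array(viewer.landmark_of(c,n)[0]["location"])) for c in ims for i,n in enumerate(names)]
v,r=fit(obs,[.573,.05,.2]);print("net",np.round(v,4),np.round(r,1))
# blobs near predictions, white tags
o2=[]
for c,im in ims.items():
    for i in range(6):
        pr=proj(c,model(v)[i])[0]; g=im.max(2)
        m=((im.min(2)>190) if i>2 else (g<55)).astype(np.uint8)
        yy,xx=np.nonzero(m);k=np.hypot(yy-pr[0],xx-pr[1])<11
        if k.sum()<8: print(c,names[i],"few",k.sum());continue
        l=np.array([yy[k].mean(),xx[k].mean()]);print(c,names[i],pr.round(1),l.round(1),k.sum())
        if i>2:o2.append((c,i,l))
v2,r2=fit(o2,v);print("tags",np.round(v2,4),np.round(r2,1))
for c,im in ims.items():
    b=im.copy();p=proj(c,model(v2));a=p.mean(0).astype(int);z=6
    crop=cv2.resize(b[a[0]-48:a[0]+48,a[1]-66:a[1]+66],None,fx=z,fy=z,interpolation=cv2.INTER_CUBIC)
    for q in p: cv2.drawMarker(crop,(int((q[1]+.5-a[1]+66)*z),int((q[0]+.5-a[0]+48)*z)),(0,0,255),0,16,1)
    cv2.imwrite(f"pics/{c}1.png",crop)
```

```text
Traceback (most recent call last):
IndexError: list index out of range
```

```bash
cat > fit.py <<'E'
from h import *
from scipy.optimize import least_squares
ims={c:viewer.camera(c) for c in("top","side")}
def proj(c,P):
    p=viewer.camera_params(c);q=(np.atleast_2d(P)-p["position"])@R.from_euler("xyz",p["rotation"],degrees=True).as_matrix()
    return np.c_[p["cy"]+p["fy"]*q[:,1]/q[:,2],p["cx"]+p["fx"]*q[:,0]/q[:,2]]
names=[s+k for s in("cap_","tag_") for k in("left","middle","right")]
M=np.array([[0 if n[0]=='c' else -.06,.115*(int(n[4]=='l')-int(n[4]=='r')),.058 if n[0]=='c' else .047] for n in names])
def model(v): 
    c,s=np.cos(v[2]),np.sin(v[2]); return np.c_[v[0]+c*M[:,0]-s*M[:,1],v[1]+s*M[:,0]+c*M[:,1],M[:,2]]
def fit(obs,v0): 
    f=lambda v:np.concatenate([(proj(c,model(v)[i])[0]-l) for c,i,l in obs])
    r=least_squares(f,v0,loss="soft_l1");return r.x,f(r.x)
obs=[(c,i,np.array(d["location"])) for c in ims for i,n in enumerate(names) for d in viewer.landmark_of(c,n)[:1]]
v,r=fit(obs,[.573,.05,.2]);print("net",np.round(v,4),np.round(r,1))
o2=[]
for c,im in ims.items():
    for i in range(6):
        pr=proj(c,model(v)[i])[0]; g=im.max(2)
        m=((im.min(2)>190) if i>2 else (g<55)).astype(np.uint8)
        yy,xx=np.nonzero(m);k=np.hypot(yy-pr[0],xx-pr[1])<11
        if k.sum()<8: print(c,names[i],"few",k.sum());continue
        l=np.array([yy[k].mean(),xx[k].mean()]);print(c,names[i],pr.round(1),l.round(1),k.sum())
        if i>2:o2.append((c,i,l))
v2,r2=fit(o2,v);print("tags",np.round(v2,4),np.round(r2,1));print(model(v2).round(4))
for c,im in ims.items():
    b=im.copy();p=proj(c,model(v2));a=p.mean(0).astype(int);z=6
    crop=cv2.resize(b[a[0]-48:a[0]+48,a[1]-66:a[1]+66],None,fx=z,fy=z,interpolation=cv2.INTER_CUBIC)
    for q in p: cv2.drawMarker(crop,(int((q[1]+.5-a[1]+66)*z),int((q[0]+.5-a[0]+48)*z)),(0,0,255),0,16,1)
    cv2.imwrite(f"pics/{c}1.png",crop)
E
python3 fit.py
```

```text
net [0.5778 0.0496 0.2533] [-1.2  0.9  1.4  2.   0.  -0.6 -0.3  0.   0.3 -0.4 -1.5  1.9 -0.7 -0.2
  1.4 -1.9  0.4 -0.4 -1.7 -3.1 -1.9  1.4]
top cap_left few 1
top cap_middle few 3
top cap_right few 3
top tag_left [243.2 224.6] [244.3 224.4] 42
top tag_middle [232.3 271.7] [232.4 271.3] 41
top tag_right [221.5 318.6] [220.5 318. ] 41
side cap_left [180.3 229.2] [183.2 229. ] 170
side cap_middle [201.7 263.1] [203.7 262.5] 204
side cap_right [224.7 299.8] [226.8 300.4] 221
side tag_left [196.7 213. ] [197.5 213. ] 51
side tag_middle [219.1 246.8] [219.3 247.6] 57
side tag_right [243.3 283.6] [242.9 284.6] 62
tags [0.5777 0.0507 0.2732] [-0.3  0.5 -0.3  0.4 -0.1  0.4 -0.3 -0.6 -0.3 -0.7 -0.3 -0.2]
[[ 0.5467  0.1615  0.058 ]
 [ 0.5777  0.0507  0.058 ]
 [ 0.6088 -0.06    0.058 ]
 [ 0.4889  0.1453  0.047 ]
 [ 0.52    0.0345  0.047 ]
 [ 0.551  -0.0762  0.047 ]]
```

View pics/top1.png

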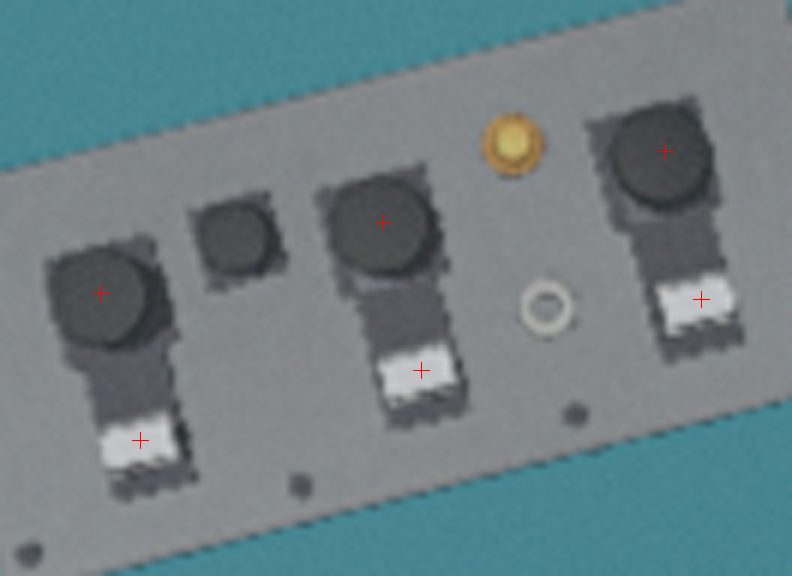

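View pics/side1.png

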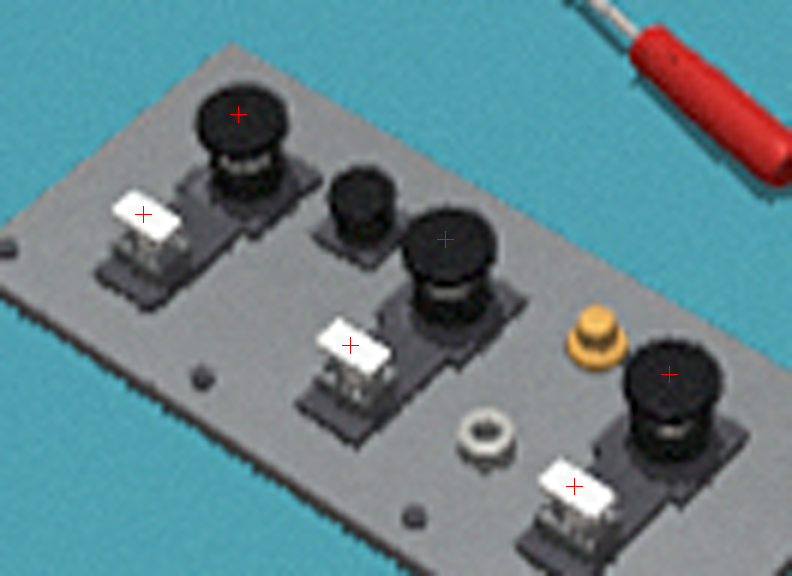

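The fit is good, with all six crosses sitting on the tag and cap centres. Next I'll close the fingers and go above the left cap.

```bash
cat > go.py <<'E'
import sys
from h import *
T=dict(cl=(.5467,.1615),cm=(.5777,.0507),cr=(.6088,-.06),tl=(.4889,.1453),tm=(.52,.0345),tr=(.551,-.0762))
f=[];z=[]
n=int(sys.argv[2]) if len(sys.argv)>2 else 0
for i in range(n+1):
    s=readout.read_state();f.append(s["ft_force"]);z.append(s["position"])
    if n: viewer.camera("top")
p=s["position"];rot=R.from_euler("xyz",s["tool_rot"],degrees=True)
print("t",round(s["clock"],2),"p",np.round(p,4),"rpy",np.round(s["tool_rot"],2),"w",round(s["gripper_width"],3),"F",np.mean(f,0).round(2),"sd",np.std(f,0).round(2))
for k in sys.argv[1].split(","):
    if k in T: print(k,"tool shift xy",rot.inv().apply(np.r_[T[k],p[2]]-p).round(4))
E
python3 go.py cl
```

```text
t 2.1 p [0.1676 0.628  0.2453] rpy [-180.     -0.    165.06] w 1.001 F [ 0.98 -0.15  0.17] sd [0. 0. 0.]
cl tool shift xy [-0.4866 -0.353  -0.    ]
```

```bash
python3 -m crank '[[-0.02,-0.015,0,0],[-0.05,-0.036,0,0],[-0.08,-0.058,0,0],[-0.11,-0.08,0,0],[-0.14,-0.102,0,0],[-0.17,-0.123,0,0],[-0.20,-0.145,0,0],[-0.23,-0.167,0,0]]' 0 20
python3 -m crank '[[-0.03,-0.022,0,0],[-0.06,-0.044,0,0],[-0.09,-0.066,0,0],[-0.12,-0.088,0,0],[-0.15,-0.11,0,0],[-0.18,-0.131,0,0],[-0.21,-0.153,0,0],[-0.23,-0.168,0,0]]'
python3 go.py cl
```

```text
clock: 2.77
position: [0.3476, 0.4059, 0.2456]
tool_rot: [180.0, 0.0, 165.1]
ft_force: [1.0, 0.3, 0.3]
gripper_width: 0.0
grip_force: 0.0
clock: 3.43
position: [0.5273, 0.1832, 0.2456]
tool_rot: [-180.0, 0.1, 165.0]
ft_force: [-0.6, 1.2, 0.7]
gripper_width: 0.0
grip_force: 0.0
t 3.43 p [0.5273 0.1832 0.2456] rpy [-1.7999e+02  6.0000e-02  1.6495e+02] w 0.0 F [-0.64  1.19  0.73] sd [0. 0. 0.]
cl tool shift xy [-0.0244 -0.0159  0.    ]
```

```bash
python3 -m crank '[[-0.024,-0.016,0.02,0],[-0.024,-0.016,0.05,0],[-0.024,-0.016,0.08,0],[-0.024,-0.016,0.11,0],[-0.024,-0.016,0.135,0],[-0.024,-0.016,0.155,0],[-0.024,-0.016,0.155,0],[-0.024,-0.016,0.155,0]]' >/dev/null
python3 go.py cl 8
```

```text
t 4.5 p [0.5454 0.1642 0.0915] rpy [1.7995e+02 1.0000e-01 1.6506e+02] w -0.001 F [-0.12  0.3   0.25] sd [0.41 0.65 0.54]
cl tool shift xy [-0.0019 -0.0023  0.    ]
```

```bash
python3 -m crank '[[-0.002,-0.002,0.005,0],[-0.002,-0.002,0.01,0],[-0.002,-0.002,0.014,0],[-0.002,-0.002,0.0165,0],[-0.002,-0.002,0.019,0],[-0.002,-0.002,0.021,0],[-0.002,-0.002,0.0215,0],[-0.002,-0.002,0.0215,0]]' >/dev/null
python3 go.py cl 8
```

```text
t 5.62 p [0.5458 0.1615 0.0695] rpy [-1.7994e+02 -8.0000e-02  1.6507e+02] w -0.001 F [-4.53 -1.55  6.54] sd [0.61 0.43 0.34]
cl tool shift xy [-0.0009  0.0002 -0.    ]
```

```bash
python3 -m crank '[[0,0,0.001,0],[0,0,0.002,0],[0,0,0.003,0],[0,0,0.0035,0],[0,0,0.0035,0],[0,0,0.0035,0],[0,0,0.0035,0],[0,0,0.0035,0]]' >/dev/null
python3 go.py cl 8
```

```text
t 6.73 p [0.546  0.1616 0.0671] rpy [-1.7995e+02 -7.0000e-02  1.6507e+02] w 0.005 F [-7.05 -1.77 11.6 ] sd [0.57 0.57 0.51]
cl tool shift xy [-0.0007  0.0001 -0.    ]
```

The left mount runs at about 2.1 N/mm, so it is stiff. I'll press it a little further to half travel, then lift off and go to the middle.

```bash
python3 -m crank '[[0,0,0.001,0],[0,0,0.0015,0],[0,0,0.0015,0],[0,0,0.0015,0],[0,0,0.0015,0],[0,0,0.0015,0],[0,0,0.0015,0],[0,0,0.0015,0]]' 
python3 -m crank '[[0,0,-0.003,0],[0,0,-0.008,0],[0,0,-0.018,0],[0,0,-0.03,0],[0,0,-0.036,0],[0,0,-0.036,0],[0,0,-0.036,0],[0,0,-0.036,0]]' >/dev/null
python3 go.py cm
```

```text
clock: 7.45
position: [0.5461, 0.1616, 0.066]
tool_rot: [-179.9, -0.1, 165.1]
ft_force: [-8.3, -2.7, 14.0]
gripper_width: -0.001
grip_force: 7.1
t 8.12 p [0.5459 0.1616 0.0995] rpy [-1.7999e+02 -3.0000e-02  1.6506e+02] w 0.002 F [ 0.42 -0.62 -0.18] sd [0. 0. 0.]
cm tool shift xy [-0.0593 -0.0989 -0.    ]
```

```bash
python3 -m crank '[[-0.01,-0.016,0,0],[-0.025,-0.042,0,0],[-0.04,-0.067,0,0],[-0.053,-0.088,0,0],[-0.0595,-0.099,0,0],[-0.0595,-0.099,0.005,0],[-0.0595,-0.099,0.01,0],[-0.0595,-0.099,0.01,0]]' >/dev/null
python3 go.py cm 5
python3 -m crank '[[0,0,0.004,0],[0,0,0.008,0],[0,0,0.012,0],[0,0,0.0155,0],[0,0,0.018,0],[0,0,0.02,0],[0,0,0.02,0],[0,0,0.02,0]]' >/dev/null
python3 go.py cm 8
```

```text
t 9.03 p [0.578  0.0515 0.0899] rpy [179.99   0.   165.13] w -0.002 F [ 0.07  0.36 -0.09] sd [0.54 0.59 0.58]
cm tool shift xy [ 0.0001 -0.0009 -0.    ]
t 10.15 p [0.5782 0.0506 0.07  ] rpy [1.8000e+02 1.0000e-02 1.6506e+02] w 0.007 F [-2.03 -0.04  2.78] sd [0.56 0.26 0.51]
cm tool shift xy [ 0.0005 -0.     -0.    ]
```

```bash
python3 -m crank '[[0,0,0.001,0],[0,0,0.002,0],[0,0,0.003,0],[0,0,0.004,0],[0,0,0.0047,0],[0,0,0.0047,0],[0,0,0.0047,0],[0,0,0.0047,0]]' >/dev/null
python3 go.py cm 8
python3 -m crank '[[0,0,-0.003,0],[0,0,-0.008,0],[0,0,-0.018,0],[0,0,-0.03,0],[0,0,-0.034,0],[0,0,-0.034,0],[0,0,-0.034,0],[0,0,-0.034,0]]' >/dev/null
python3 go.py cr
```

```text
t 11.27 p [0.5784 0.0506 0.0659] rpy [1.8000e+02 1.0000e-02 1.6506e+02] w -0.003 F [-4.11 -0.2   7.52] sd [0.64 0.58 0.49]
cm tool shift xy [ 0.0007 -0.0001 -0.    ]
t 11.98 p [0.5778 0.0506 0.0988] rpy [-1.7999e+02 -3.0000e-02  1.6505e+02] w -0.004 F [ 0.24 -0.1  -0.42] sd [0. 0. 0.]
cr tool shift xy [-0.0584 -0.0989 -0.    ]
```

The middle mount gives 7.5 N at about 6 mm, roughly 1.1 N/mm. Next is the right one.

```bash
python3 -m crank '[[-0.01,-0.016,0,0],[-0.025,-0.042,0,0],[-0.04,-0.067,0,0],[-0.053,-0.088,0,0],[-0.0585,-0.099,0,0],[-0.0585,-0.099,0.005,0],[-0.0585,-0.099,0.009,0],[-0.0585,-0.099,0.009,0]]' >/dev/null
python3 go.py cr 5
python3 -m crank '[[0,0,0.004,0],[0,0,0.008,0],[0,0,0.012,0],[0,0,0.0155,0],[0,0,0.018,0],[0,0,0.02,0],[0,0,0.02,0],[0,0,0.02,0]]' >/dev/null
python3 go.py cr 8
python3 -m crank '[[0,0,0.001,0],[0,0,0.002,0],[0,0,0.003,0],[0,0,0.004,0],[0,0,0.0042,0],[0,0,0.0042,0],[0,0,0.0042,0],[0,0,0.0042,0]]' >/dev/null
python3 go.py cr 8
```

```text
t 12.9 p [ 0.609  -0.0592  0.0902] rpy [179.99   0.   165.13] w -0.002 F [-0.16 -0.06  0.23] sd [0.66 0.69 0.72]
cr tool shift xy [-0.     -0.0009 -0.    ]
t 14.02 p [ 0.6093 -0.0602  0.0703] rpy [-1.8000e+02  2.0000e-02  1.6506e+02] w -0.001 F [-0.72  0.21  1.4 ] sd [0.6  0.2  0.36]
cr tool shift xy [ 0.0005  0.     -0.    ]
t 15.13 p [ 0.6093 -0.0602  0.066 ] rpy [-1.8000e+02  3.0000e-02  1.6506e+02] w 0.001 F [-0.08 -0.17  3.45] sd [0.44 0.47 0.36]
cr tool shift xy [ 0.0005  0.0001 -0.    ]
```

The right mount is softest, at 3.45 N for about 6 mm. Now I'll lift off and go to its tag.

```bash
python3 -m crank '[[0,0,-0.003,0],[0,0,-0.008,0],[0,0,-0.018,0],[0,0,-0.03,0],[0,0,-0.034,0],[0,0,-0.034,0],[0,0,-0.034,0],[0,0,-0.034,0]]' >/dev/null
python3 go.py tr
```

```text
t 15.85 p [ 0.6088 -0.06    0.0996] rpy [-1.8000e+02 -4.0000e-02  1.6506e+02] w -0.0 F [ 0.9  -0.62  0.43] sd [0. 0. 0.]
tr tool shift xy [ 0.0517 -0.0305  0.    ]
```

```bash
python3 -m crank '[[0.01,-0.006,0,0],[0.025,-0.015,0,0],[0.04,-0.024,0,0],[0.0517,-0.0305,0,0],[0.0517,-0.0305,0.008,0],[0.0517,-0.0305,0.018,0],[0.0517,-0.0305,0.03,0],[0.0517,-0.0305,0.03,0]]' >/dev/null
python3 go.py tr 5
python3 -m crank '[[0,0,0.004,0],[0,0,0.008,0],[0,0,0.01,0],[0,0,0.012,0],[0,0,0.014,0],[0,0,0.016,0],[0,0,0.018,0],[0,0,0.019,0]]'
python3 go.py tr 5
```

```text
t 16.77 p [ 0.5519 -0.0762  0.0702] rpy [1.8000e+02 3.0000e-02 1.6507e+02] w 0.004 F [-0.31  0.25  0.06] sd [0.75 0.57 0.41]
tr tool shift xy [ 0.0009 -0.0002 -0.    ]
clock: 17.48
position: [0.5514, -0.0763, 0.0509]
tool_rot: [180.0, 0.0, 165.1]
ft_force: [-0.6, 0.4, 3.6]
gripper_width: 0.002
grip_force: 2.0
t 17.73 p [ 0.5515 -0.0763  0.0508] rpy [1.8000e+02 3.0000e-02 1.6505e+02] w -0.002 F [ 0.14 -0.16  2.33] sd [0.88 0.68 0.73]
tr tool shift xy [ 0.0005 -0.0001 -0.    ]
```

```bash
python3 -m crank '[[0,0,0.001,0],[0,0,0.002,0],[0,0,0.003,0],[0,0,0.004,0],[0,0,0.005,0],[0,0,0.005,0],[0,0,0.005,0],[0,0,0.005,0]]'
python3 go.py tr 4
```

```text
clock: 18.45
position: [0.5514, -0.0766, 0.0488]
tool_rot: [-179.9, -0.1, 165.1]
ft_force: [-9.1, 0.6, 20.4]
gripper_width: 0.003
grip_force: 10.3
t 18.65 p [ 0.5514 -0.0766  0.0488] rpy [-1.7995e+02 -9.0000e-02  1.6508e+02] w 0.002 F [-9.6   0.33 20.39] sd [0.41 0.42 0.17]
tr tool shift xy [0.0004 0.0003 0.    ]
```

The tag has bottomed at 20 N. I'll lift clear, back off and check.

```bash
python3 -m crank '[[0,0,-0.003,0],[0,0,-0.01,0],[0,0,-0.03,0],[0,0,-0.06,0],[0,0,-0.09,0],[0,0,-0.12,0],[0,0,-0.15,0],[0,0,-0.15,0]]' >/dev/null
python3 -m crank '[[0.03,0,0,0],[0.06,0,0,0],[0.09,0,0,0],[0.12,0,0,0],[0.14,0,0,0],[0.14,0,0,0],[0.14,0,0,0],[0.14,0,0,0]]'
python3 - <<'E'
from h import *
a=viewer.camera("side")[160:265,180:330];b=viewer.camera("top")[165:270,180:330]
cv2.imwrite("pics/end.png",cv2.resize(np.vstack([a,b]),None,fx=2.8,fy=2.8,interpolation=cv2.INTER_CUBIC))
E
```

```text
clock: 20.03
position: [0.4163, -0.0402, 0.1958]
tool_rot: [180.0, 0.0, 165.1]
ft_force: [-0.6, -0.4, -0.1]
gripper_width: -0.001
grip_force: 0.0
```

View pics/end.png

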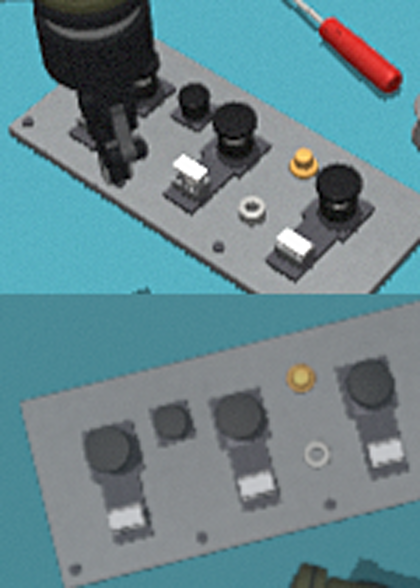

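The right tag (crop pixel about (245,293)) sits down on its guide. The middle tag (175,190) still stands, the left tag was never touched, and the loose things haven't moved.

```bash
python3 -c "
from station import ticket
print(ticket.close_job())"
```

```text
the job is handed in; nothing more can be done
None
```

I pressed all three mounts left to right; the right one was softest (about 3.5 N at 6 mm, against 7.5 N middle and 14 N left), so I pushed its tag fully down, left the other two standing, and handed the job in.

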